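Re-rack the carved trial pieces in reverse order

TASK

Move the four carved stone pieces from the dark rack with cork pads to the empty pale rack, in reverse order: the piece that stood farthest left goes to the far right place, and so on. Stand each upright in the middle of its dark square, setting it down gently without dropping it or tipping any over, and leave the mallet, chisel and stone offcut where they lie.

Things in the scene. Friction and masses are not known exactly. Their poses are not given: they have to be found in the camera images.
- ball: Carved trial piece with a ball of 32 mm diameter on a short neck on its plinth; 66 mm high in all. Limestone, on a square plinth 44 x 44 x 32 mm high with upright sides (grip it there; all four pieces have the same plinth), about 180 g. Origin: centre of the plinth's underside; x and y along the plinth's sides, z up. Starts upright on a cork pad.
- pyramid: Carved trial piece with a four-sided pyramid on its plinth, pointed top; 66 mm high in all. Limestone, on a square plinth 44 x 44 x 32 mm high with upright sides (grip it there; all four pieces have the same plinth), about 180 g. Origin: centre of the plinth's underside; x and y along the plinth's sides, z up. Starts upright on a cork pad.
- roll: Carved trial piece with a roll (a lying cylinder 28 mm thick, 42 mm long, along its x axis) on its plinth; 56 mm high in all. Limestone, on a square plinth 44 x 44 x 32 mm high with upright sides (grip it there; all four pieces have the same plinth), about 180 g. Origin: centre of the plinth's underside; x and y along the plinth's sides, z up. Starts upright on a cork pad.
- cup: Carved trial piece with an open, flaring round cup (40 mm across the rim) on its plinth; 58 mm high in all. Limestone, on a square plinth 44 x 44 x 32 mm high with upright sides (grip it there; all four pieces have the same plinth), about 180 g. Origin: centre of the plinth's underside; x and y along the plinth's sides, z up. Starts upright on a cork pad.
- bench_rack: Rack that starts full, nearer or farther: fixed dark wooden board, 100 (x) x 360 (y) mm, top 20 mm above the bench, four cork pads in a row along its y axis (y = -127.5, -42.5, 42.5, 127.5 mm, x = 0). Origin: centre of its underside; x away from the robot, y to the robot's left, z up, but for a small yaw.
- polish_rack: Rack that starts empty: fixed pale wooden board, 100 (x) x 360 (y) mm, surface 20 mm above the bench; four places, dark 60 mm squares inlaid flush, centred at y = -127.5, -42.5, 42.5, 127.5 mm, x = 0. Strips 13 mm wide, 6 mm high cross it between places and at both ends (72 mm clear); long sides open. Origin: centre of underside; axes as the bench rack's, own small yaw.
- pad_ball: Fixed cork pad, 64 x 64 x 4 mm, on the bench rack, the one on which the ball stands at the start; stays there and so marks the place it came from. Origin: centre of its underside (its top, 4 mm higher, carries the piece).
- pad_pyramid: Fixed cork pad, 64 x 64 x 4 mm, on the bench rack, the one on which the pyramid stands at the start; stays there and so marks the place it came from. Origin: centre of its underside (its top, 4 mm higher, carries the piece).
- pad_roll: Fixed cork pad, 64 x 64 x 4 mm, on the bench rack, the one on which the roll stands at the start; stays there and so marks the place it came from. Origin: centre of its underside (its top, 4 mm higher, carries the piece).
- pad_cup: Fixed cork pad, 64 x 64 x 4 mm, on the bench rack, the one on which the cup stands at the start; stays there and so marks the place it came from. Origin: centre of its underside (its top, 4 mm higher, carries the piece).
- mallet: Bystander: round grey mallet with a wooden handle, lying on the bench, 215 mm long, 68 mm high. Origin: on the bench under the joint of head and handle; head to its +x.
- chisel: Bystander: steel stone chisel lying on the bench, 205 mm long, 18 mm high. Origin: underside, mid-length.
- offcut: Bystander: stepped limestone offcut, 90 x 70 x 60 mm. Origin: centre of its underside.
Not all that is in view belongs to the job. Leave any orange look-alike of the pyramid alone. What is shaped like the cup but red is not meant.

How it is judged (in metres and radians):
At the end, for the whole second after the job is handed in: The four pieces stand on the pale rack, released, at rest, upright (0.1 rad), on the board (4 mm), each within 15 mm along and across of the middle of its place, in the reverse of their left-to-right order on the dark rack (marked by their cork pads) (((y of pad_ball in the frame of bench_rack between -0.1475 and -0.1075 m and y of ball in the frame of polish_rack between 0.1125 and 0.1425 m) or (y of pad_ball in the frame of bench_rack between -0.0625 and -0.0225 m and y of ball in the frame of polish_rack between 0.0275 and 0.0575 m) or (y of pad_ball in the frame of bench_rack between 0.0225 and 0.0625 m and y of ball in the frame of polish_rack between -0.0575 and -0.0275 m) or (y of pad_ball in the frame of bench_rack between 0.1075 and 0.1475 m and y of ball in the frame of polish_rack between -0.1425 and -0.1125 m)) and x of ball in the frame of polish_rack between -0.015 and 0.015 m and z of ball in the frame of polish_rack between 0.016 and 0.024 m and angle between each of ball, pyramid, roll, cup's own z axis and vertical below 0.1 rad and linear speed of each of ball, pyramid, roll, cup below 0.02 m/s and angular speed of each of ball, pyramid, roll, cup below 0.2 rad/s and ((y of pad_pyramid in the frame of bench_rack between -0.1475 and -0.1075 m and y of pyramid in the frame of polish_rack between 0.1125 and 0.1425 m) or (y of pad_pyramid in the frame of bench_rack between -0.0625 and -0.0225 m and y of pyramid in the frame of polish_rack between 0.0275 and 0.0575 m) or (y of pad_pyramid in the frame of bench_rack between 0.0225 and 0.0625 m and y of pyramid in the frame of polish_rack between -0.0575 and -0.0275 m) or (y of pad_pyramid in the frame of bench_rack between 0.1075 and 0.1475 m and y of pyramid in the frame of polish_rack between -0.1425 and -0.1125 m)) and x of pyramid in the frame of polish_rack between -0.015 and 0.015 m and z of pyramid in the frame of polish_rack between 0.016 and 0.024 m and ((y of pad_roll in the frame of bench_rack between -0.1475 and -0.1075 m and y of roll in the frame of polish_rack between 0.1125 and 0.1425 m) or (y of pad_roll in the frame of bench_rack between -0.0625 and -0.0225 m and y of roll in the frame of polish_rack between 0.0275 and 0.0575 m) or (y of pad_roll in the frame of bench_rack between 0.0225 and 0.0625 m and y of roll in the frame of polish_rack between -0.0575 and -0.0275 m) or (y of pad_roll in the frame of bench_rack between 0.1075 and 0.1475 m and y of roll in the frame of polish_rack between -0.1425 and -0.1125 m)) and x of roll in the frame of polish_rack between -0.015 and 0.015 m and z of roll in the frame of polish_rack between 0.016 and 0.024 m and ((y of pad_cup in the frame of bench_rack between -0.1475 and -0.1075 m and y of cup in the frame of polish_rack between 0.1125 and 0.1425 m) or (y of pad_cup in the frame of bench_rack between -0.0625 and -0.0225 m and y of cup in the frame of polish_rack between 0.0275 and 0.0575 m) or (y of pad_cup in the frame of bench_rack between 0.0225 and 0.0625 m and y of cup in the frame of polish_rack between -0.0575 and -0.0275 m) or (y of pad_cup in the frame of bench_rack between 0.1075 and 0.1475 m and y of cup in the frame of polish_rack between -0.1425 and -0.1125 m)) and x of cup in the frame of polish_rack between -0.015 and 0.015 m and z of cup in the frame of polish_rack between 0.016 and 0.024 m); the robot touches nothing.
It fails at once if a carved piece is tipped over (leaning more than about 35 degrees) (angle between any of ball, pyramid, roll, cup's own z axis and vertical above 0.6 rad).
It fails at once if a carved piece is dropped or slammed onto the receiving rack (faster than 0.5 m/s within 15 mm of its surface) ((z of ball in the frame of polish_rack below 0.035 m and linear speed of ball above 0.5 m/s) or (z of pyramid in the frame of polish_rack below 0.035 m and linear speed of pyramid above 0.5 m/s) or (z of roll in the frame of polish_rack below 0.035 m and linear speed of roll above 0.5 m/s) or (z of cup in the frame of polish_rack below 0.035 m and linear speed of cup above 0.5 m/s)).
It fails at once if the mallet, the chisel or the offcut is moved by more than 30 mm (distance of any of mallet, chisel, offcut from where it was at the start of the episode above 0.03 m).
It also fails if it takes over 93 s, if anything falls off the work surface, if the arm or the gripper's body presses on something with over 40 N, if the wrist force passes 120 N, or if a joint passes its speed limit or range.

ROBOT

A 7-joint arm with a two-finger parallel gripper is mounted at the origin on the work surface. World frame = base frame: x ahead of the robot, y to its left, z up, the work surface at z = 0. Lengths are in mm, angles in rad, forces in N, time in s.
With the tool pointing down it reaches from about 375 to 925 mm from the base axis. Payload 3.1 kg.
Tool frame: the origin (TCP) lies where the fingers leave the gripper's body, on its centre line; the fingertips stand 73 mm ahead of it and the grasp point (between the pads) lies 54 mm ahead of it; z points along the fingers, y is the line along which they close (so a half turn about z gives the same grasp; the last joint's range is limited). The gripper opens to 85 mm and grips with 20 to 120 N. Pads are 22 mm wide; open, the fingers measure 114 mm over their backs; the gripper's body (76 mm by 85 mm) begins 54 mm behind the grasp point. The pads swing forward as they close: fully open they stand 13 mm farther back than shut.
Start: joints at [-1.35, 0.383, 0.044, 1.598, -0.018, 1.161, -0.05], TCP at [203.707, 617.258, 303.869] pointing down, gripper open.
Joint ranges: [-2.61, 2.61], [-0.41, 2.15], [-1.48, 1.57], [0, 2.5], [-1.57, 4.71], [0.05, 1.97], [-2.85, 2.85]. Speed limits (rad/s): [2.79, 2.79, 3.14, 3.14, 3.14, 3.14, 3.14].

INTERFACE

Orientations are given as a unit quaternion [w, x, y, z].
In Python, from bench import * gives the robot as it stands.
- The arm moves only by the shell command python3 -m crank 'ROWS' [FORCE]. ROWS is a JSON object whose one key "plan" holds a list of rows, each a list of 5 numbers: the shift along the tool's x, y, z in units of 40 mm (1.0 is 40 mm), then the turn about the tool's z in units of 8 degrees (1.0 is 8 degrees), then the finger opening in mm, from 0 to 85.4. A call has 1 to 8 rows; each row shifts and turns the commanded pose from where the row before left it, along the tool's axes as they then stand; what a row does not reach is not made up. A row lasts 1/8 s, in which the tool goes at most 62.5 mm and 10.7 degrees, less where a joint would pass 70% of its speed; a pose out of reach is approached as far as the arm can. A call is refused whole if a number of a shift passes 1 or a number of a turn 1, either way. A call with a gripper value outside its range is refused whole. The fingers move at their own pace and stop on an object; FORCE is the grip in N (left out, the last holds). Time passes only in rows, so rows that do not move let the fingers close. It gives the time, the measured TCP pose, the force, the opening and the grip force at its end, in the units of the state.
- state(): the state, without advancing time (a new reading comes with each control period).
- camera(name): name is "scene" or "top" or "wrist"; returns the picture (384x512x3 uint8, blue, green, red); there is no depth.
- camera_model(name): a dict with "camera_matrix" (3x3 intrinsics, pixels), "position" and "attitude" of the camera in the world. Camera axes: x right, y down, z forward; pixel columns grow to the right and rows downward; lengths in mm; the calibration is good to about 2 mm. A picture is of the moment at which its call begins: read the wrist's pose just before it. camera_model takes no time and is no camera call; for the wrist camera it gives the pose at the moment of the call.
- sign_off(): hands the job in; it is judged then, once.
The state is a dict: "clock": time; "qpos": joint angles; "qd": joint speeds; "joint_efforts": joint torques, N m; "tool_pos": TCP position; "orientation": TCP orientation; "contact_force": force on the tool from outside, world axes, zero at the start; "torque": the same for the moment, N m; "finger_gap": finger opening in mm; "grasp_force": force on a finger pad.
Only numpy, scipy, OpenCV 4.12 (cv2) and the standard library are available. Lean on these libraries where they do the work, as an engineer would, in place of code of your own. Each camera call takes 0.05 s, during which the arm holds its last target. There are 200 camera calls.

## Working session

There is one attempt and no reset: what is moved stays moved. The work goes in short steps, Python scripts to look and compute and a shell command to move; the robot and the scene stay as the last step left them, time stands still between calls to the robot, and variables do not carry over. Pictures are saved under pics/ and viewed, at most 14 in all, crops included, and the job is handed in when it is done.

```bash
mkdir -p pics; python3 - <<'E'
from bench import *
import cv2
for n in("scene","top"):
    cv2.imwrite(f"pics/{n}0.png",camera(n)); print(n,camera_model(n))
print(state())
E
```

```text
scene {'camera_matrix': array([[460.97662696,   0.        , 247.49280812],
       [  0.        , 460.97662696, 183.77818418],
       [  0.        ,   0.        ,   1.        ]]), 'position': array([1139.04070349,  221.73072895, 1024.68597415]), 'attitude': array([-0.18165275,  0.54768844,  0.7797645 , -0.24291351])}
top {'camera_matrix': array([[467.74851821,   0.        , 251.04483407],
       [  0.        , 467.74851821, 201.15952521],
       [  0.        ,   0.        ,   1.        ]]), 'position': array([ 291.49004348,   24.09208869, 1185.66181551]), 'attitude': array([ 0.06932228, -0.70122964,  0.70678084, -0.06270769])}
{'clock': 0.1, 'qpos': array([-1.34980354,  0.3838032 ,  0.04383355,  1.59946433, -0.01789985,
        1.16121882, -0.04993623]), 'qd': array([-7.62140243e-05, -5.00317199e-05, -2.06037187e-03, -2.99970440e-03,
        2.14431951e-04,  1.29021361e-03,  4.88254991e-04]), 'joint_efforts': array([ 3.08078837e-03, -4.34727967e+01,  1.02968942e+00, -2.50454396e+01,
        1.09263434e-02,  5.47317322e-03, -1.38037660e-05]), 'tool_pos': array([203.49403364, 616.58063375, 302.55828876]), 'orientation': array([-1.32807731e-04,  1.58699559e-01,  9.87326129e-01, -1.24357598e-03]), 'contact_force': array([0.23745863, 0.47706061, 0.12445449]), 'torque': array([ 0.00855404,  0.01731007, -0.01911321]), 'grasp_force': 0.0, 'finger_gap': 85.62593947277558}
```

View pics/scene0.png

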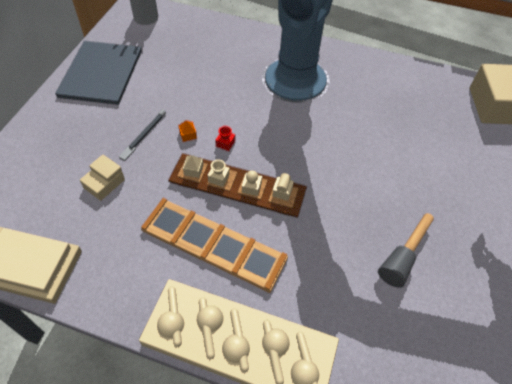

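View pics/top0.png

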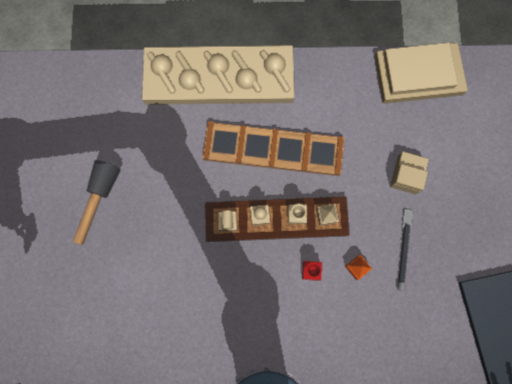

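The scene view shows the dark rack at about (237,183), and the top view shows it at (277,218). Its pieces from the robot's left (+y, image left in the top view) are roll (228,221), ball (261,214), cup (297,213) and pyramid (329,213). The pale rack is empty at (273,148). The red and orange look-alikes are at (313,270) and (358,267). So the targets are roll to y=-127.5, ball to -42.5, cup to +42.5 and pyramid to +127.5.

```bash
cat > h.py <<'E'
import numpy as np, cv2
from scipy.spatial.transform import Rotation as R
def cast(m,uv,z):
    q=m["attitude"]; r=R.from_quat([q[1],q[2],q[3],q[0]]).as_matrix()
    uv=np.atleast_2d(np.asarray(uv,float)); d=(r@np.linalg.inv(m["camera_matrix"])@np.c_[uv,np.ones(len(uv))].T).T
    p=np.asarray(m["position"]); return p+d*((z-p[2])/d[:,2])[:,None]
def blobs(mask,amin=60):
    out=[]
    for c in cv2.findContours(mask.astype(np.uint8),cv2.RETR_EXTERNAL,cv2.CHAIN_APPROX_NONE)[0]:
        if cv2.contourArea(c)>amin:
            M=cv2.moments(c); out.append((M["m10"]/M["m00"],M["m01"]/M["m00"],cv2.contourArea(c),cv2.minAreaRect(c)))
    return out
E
python3 - <<'E'
from bench import *; from h import *
im=cv2.imread("pics/top0.png"); m=camera_model("top"); hsv=cv2.cvtColor(im,cv2.COLOR_BGR2HSV)
print(cast(m,[[228,221],[329,213]],56).round())
for u,v in[(225,143),(320,154),(270,148),(212,205),(246,205),(258,222),(240,131),(290,225)]: print((u,v),hsv[v,u])
roi=np.zeros(im.shape[:2],bool); roi[115:180,195:355]=1
d=(hsv[...,2]<90)&((hsv[...,0]>60)|(hsv[...,1]<80))&roi
for b in blobs(d,200): print(np.round(b[:3],1),cast(m,[b[:2]],20)[0].round(1))
im2=cv2.resize(im[110:290,195:395],None,fx=4,fy=4,interpolation=cv2.INTER_CUBIC)[:600]
cv2.imwrite("pics/c.png",im2)
E
```

```text
[[ 457.   91.   56.]
 [ 474. -156.   56.]]
(225, 143) [108  33  78]
(320, 154) [108  32  80]
(270, 148) [ 14 133 148]
(212, 205) [  9 118  52]
(246, 205) [  9 143  80]
(258, 222) [ 20  64 206]
(240, 131) [ 13 149 149]
(290, 225) [ 14 133 144]
[322.2 153.1 412.5] [ 636.8 -150.4   20. ]
[289.4 149.3 407. ] [647.7 -66.   20. ]
[256.8 145.5 401.5] [658.8  18.3  20. ]
[224.3 141.8 403.5] [669.7 102.7  20. ]
```

View pics/c.png

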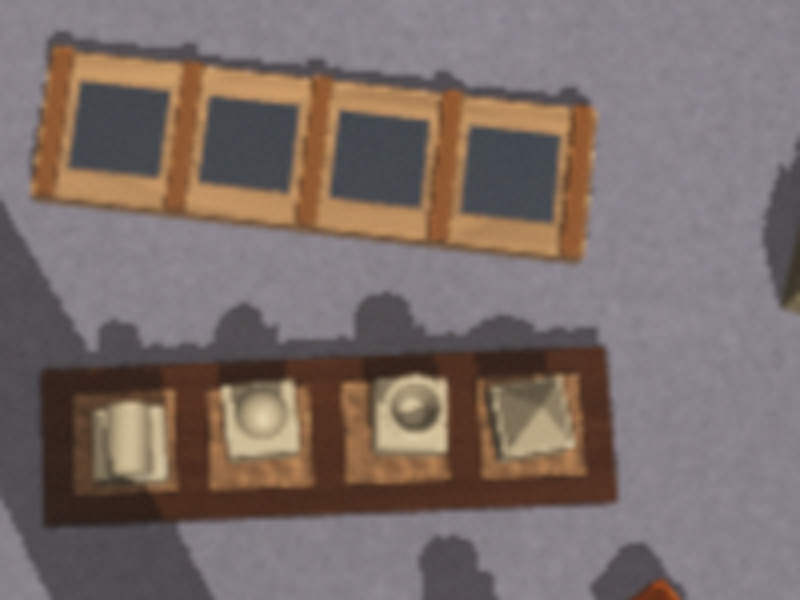

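The crop shows four plinths with small yaws, and the cup sits off centre on its pad. The squares measured 85.0 mm apart, as they should. Next I measure the plinths.

```bash
python3 - <<'E'
from bench import *; from h import *
im=cv2.imread("pics/top0.png"); m=camera_model("top"); hsv=cv2.cvtColor(im,cv2.COLOR_BGR2HSV)
k=4; im4=cv2.resize(im,None,fx=k,fy=k,interpolation=cv2.INTER_CUBIC); h=cv2.cvtColor(im4,cv2.COLOR_BGR2HSV)
roi=np.zeros(h.shape[:2],bool); roi[190*k:245*k,200*k:352*k]=1
mask=((h[...,1]<100)&(h[...,2]>85)&(h[...,0]>10)&(h[...,0]<40)&roi).astype(np.uint8)
mask=cv2.morphologyEx(mask,cv2.MORPH_OPEN,np.ones((9,9)))
mask=cv2.morphologyEx(mask,cv2.MORPH_CLOSE,np.ones((9,9)))
for b in blobs(mask,2000):
    rc=cv2.boxPoints(b[3])/k; w=cast(m,rc,50)
    e=[np.linalg.norm(w[i]-w[(i+1)%4]).round(1) for i in(0,1)]
    d=w[1]-w[0]; a=np.degrees(np.arctan2(d[1],d[0])); a=(a+45)%90-45
    print(w.mean(0).round(1),e,"yaw",a.round(1))
w=(h[...,2]<110)&(h[...,1]>90)|(h[...,0]<18)&(h[...,1]>90)
rack=w&roi
b=max(blobs(cv2.morphologyEx(rack.astype(np.uint8),cv2.MORPH_CLOSE,np.ones((41,41)))),key=lambda b:b[2])
w=cast(m,cv2.boxPoints(b[3])/k,20); print(w.round(1),w.mean(0))
E
```

```text
[458.7  92.1  50. ] [np.float64(46.8), np.float64(52.0)] yaw -0.5
[471.7  11.9  50. ] [np.float64(46.8), np.float64(48.6)] yaw 4.5
[ 471.7 -154.    50. ] [np.float64(48.6), np.float64(48.5)] yaw 9.1
[474.6 -79.7  50. ] [np.float64(46.7), np.float64(51.1)] yaw 0.6
[[ 509.4  151.2   20. ]
 [ 522.  -209.7   20. ]
 [ 423.3 -209.4   20. ]
 [ 410.9  145.9   20. ]] [466.40050253 -30.50880903  20.        ]
```

```bash
cat >> h.py <<'E'
def need(x,y,z,a):
    "tool-axis shift (units of 40 mm) then turn (units of 8 deg) to TCP x,y,z with tool y at angle a deg"
    from bench import state
    s=state(); q=s["orientation"]; r=R.from_quat([q[1],q[2],q[3],q[0]]).as_matrix()
    cur=np.degrees(np.arctan2(r[1,1],r[0,1])); t=(cur-a+90)%180-90
    print("t",round(s["clock"],1),"tcp",s["tool_pos"].round(1),"ang",cur.round(1),"tilt",r[2].round(3),"F",s["contact_force"].round(1),"gap",round(s["finger_gap"],1),"grip",round(s["grasp_force"],1))
    print("shift",(r.T@(np.array([x,y,z])-s["tool_pos"])/40).round(2),"turn",(t/8).round(2))
E
python3 -c "
from h import *
need(458,92,220,0)"
```

```text
t 0.1 tcp [203.5 616.6 302.6] ang 71.7 tilt [-0.    -0.002 -1.   ] F [0.2 0.5 0.1] gap 85.6 grip 0.0
shift [-10.15 -10.45   2.09] turn 8.97
```

```bash
python3 -m crank '{"plan":[[-0.63,-0.65,0.13,0,85],[-0.63,-0.65,0.13,0,85],[-0.63,-0.65,0.13,0,85],[-0.63,-0.65,0.13,0,85],[-0.63,-0.65,0.13,0,85],[-0.63,-0.65,0.13,0,85],[-0.63,-0.65,0.13,0,85],[-0.63,-0.65,0.13,0,85]]}' 40
python3 -m crank '{"plan":[[-0.63,-0.65,0.13,0,85],[-0.63,-0.65,0.13,0,85],[-0.63,-0.65,0.13,0,85],[-0.63,-0.65,0.13,0,85],[-0.63,-0.65,0.13,0,85],[-0.63,-0.65,0.13,0,85],[-0.63,-0.65,0.13,0,85],[-0.63,-0.65,0.13,0,85]]}'
python3 -m crank '{"plan":[[0,0,0,1,85],[0,0,0,1,85],[0,0,0,1,85],[0,0,0,1,85],[0,0,0,1,85],[0,0,0,1,85],[0,0,0,1,85],[0,0,0,1,85]]}'
python3 -c "
from h import *
from bench import *
need(458,92,220,0)
cv2.imwrite('pics/w1.png',camera('wrist')); print(camera_model('wrist'))"
```

```text
clock: 1.1
tool_pos: [330.2, 355.1, 261.7]
orientation: [-0.0, 0.159, 0.987, -0.0]
contact_force: [1.4, -0.5, 0.3]
finger_gap: 84.7
grasp_force: 0.0
clock: 2.1
tool_pos: [456.3, 94.7, 220.3]
orientation: [-0.0, 0.159, 0.987, -0.0]
contact_force: [0.2, 0.4, 0.2]
finger_gap: 85.5
grasp_force: 0.0
clock: 3.1
tool_pos: [455.8, 95.8, 220.3]
orientation: [-0.0, 0.66, 0.752, -0.0]
contact_force: [0.5, 0.2, -0.2]
finger_gap: 84.6
grasp_force: 0.0
t 3.1 tcp [455.8  95.8 220.3] ang 7.5 tilt [-0.    -0.001 -1.   ] F [ 0.5  0.2 -0.2] gap 84.6 grip 0.0
shift [-0.1   0.04  0.01] turn 0.93
{'camera_matrix': array([[279.90989151,   0.        , 253.96595553],
       [  0.        , 279.90989151, 190.65386863],
       [  0.        ,   0.        ,   1.        ]]), 'position': array([445.89197433, 168.06134588, 290.43331816]), 'attitude': array([0.14381192, 0.98753574, 0.06327507, 0.00935693])}
```

View pics/w1.png

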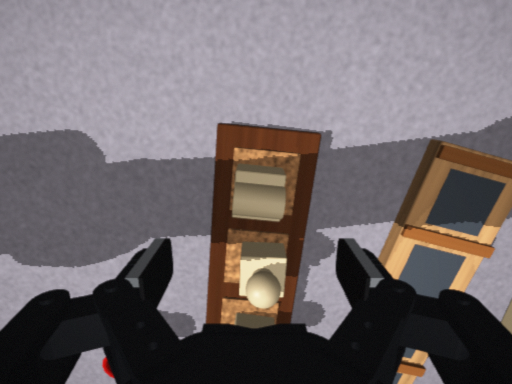

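The wrist view shows the roll at about (260,194) on its pad, with the ball below it. I check where that lands in the world frame.

```bash
python3 -c "
from h import *
from bench import *
m=camera_model('wrist')
print(cast(m,[[235,168],[286,171]],56).round(1), cast(m,[[233,216],[283,221]],70).round(1))
print('pad corners',cast(m,[[234,149],[300,153]],24).round(1))"
```

```text
[[436.2 116.8  56. ]
 [479.8 119.8  56. ]] [[439.6  78.6  70. ]
 [482.2  79.5  70. ]]
pad corners [[432.  128.   24. ]
 [494.9 132.2  24. ]]
```

```bash
python3 -m crank '{"plan":[[-0.04,0.05,0.5,0.7,85],[0,0,0.5,0,85],[0,0,0.6,0,85],[0,0,0.6,0,85],[0,0,0.5,0,85],[0,0,0.3,0,85],[0,0,0,0,85]]}'
python3 -m crank '{"plan":[[0,0,0,0,40],[0,0,0,0,40],[0,0,0,0,40],[0,0,0,0,40],[0,0,0,0,40],[0,0,0,0,40]]}' 45
python3 -c "
from h import *
need(458,94,188,2)"
```

```text
clock: 4.03
tool_pos: [457.7, 94.3, 99.9]
orientation: [-0.0, 0.694, 0.72, -0.001]
contact_force: [0.1, 0.7, -0.8]
finger_gap: 84.9
grasp_force: 0.0
clock: 4.78
tool_pos: [459.3, 94.8, 101.6]
orientation: [0.0, 0.694, 0.72, 0.001]
contact_force: [-0.2, 0.9, 6.5]
finger_gap: 43.6
grasp_force: 47.1
t 4.8 tcp [459.3  94.8 101.6] ang 2.1 tilt [ 0.001  0.002 -1.   ] F [-0.2  0.9  6.5] gap 43.6 grip 47.1
shift [-0.02 -0.03 -2.16] turn 0.02
```

```bash
python3 -m crank '{"plan":[[0,0,-0.3,0,40],[0,0,-0.5,0,40],[0,0,-0.5,0,40],[0,0,-0.5,0,40],[0,0,-0.4,0,40],[0,0,0,0,40]]}'
python3 -c "
from h import *
need(636.8,-150.4,190,-7.4)"
```

```text
clock: 5.52
tool_pos: [459.1, 94.8, 189.9]
orientation: [0.0, 0.694, 0.72, 0.001]
contact_force: [-0.2, 0.4, -1.2]
finger_gap: 43.0
grasp_force: 46.4
t 5.5 tcp [459.1  94.8 189.9] ang 2.1 tilt [ 0.001  0.002 -1.   ] F [-0.2  0.4 -1.2] gap 43.0 grip 46.4
shift [-6.29  4.21 -0.  ] turn 1.19
```

```bash
python3 -m crank '{"plan":[[-0.4,0.25,0,0,40],[-0.8,0.53,0,0,40],[-0.8,0.53,0,0,40],[-0.8,0.53,0,0,40],[-0.8,0.53,0,0,40],[-0.8,0.53,0,0,40],[-0.8,0.53,0,0,40],[-0.6,0.4,0,0,40]]}'
python3 -m crank '{"plan":[[-0.49,0.38,0,0,40],[0,0,0,0.6,40],[0,0,0,0.6,40],[0,0,0,0,40],[0,0,0,0,40]]}'
python3 -c "
from h import *
from bench import *
need(636.8,-150.4,98,-7.4)
cv2.imwrite('pics/w2.png',camera('wrist'))"
```

```text
clock: 6.52
tool_pos: [620.1, -133.1, 187.2]
orientation: [-0.001, 0.694, 0.72, -0.001]
contact_force: [0.6, -0.3, -1.8]
finger_gap: 43.2
grasp_force: 46.3
clock: 7.15
tool_pos: [635.7, -150.2, 187.8]
orientation: [-0.001, 0.751, 0.66, -0.001]
contact_force: [-0.7, -0.6, -1.4]
finger_gap: 43.2
grasp_force: 46.3
t 7.2 tcp [ 635.7 -150.2  187.8] ang -7.4 tilt [-0.    -0.002 -1.   ] F [-0.7 -0.6 -1.4] gap 43.2 grip 46.3
shift [-0.    0.03  2.24] turn 0.0
```

View pics/w2.png

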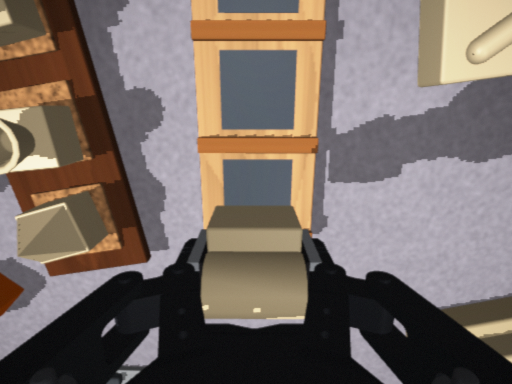

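The roll is held upright and lined up with its square, which shows at (258,185). I lower it gently.

```bash
python3 -m crank '{"plan":[[0,0.03,0.4,0,40],[0,0,0.6,0,40],[0,0,0.5,0,40],[0,0,0.35,0,40],[0,0,0.2,0,40],[0,0,0.1,0,40],[0,0,0,0,40]]}'
python3 -c "
from h import *
need(636.8,-150.4,98,-7.4)"
```

```text
clock: 8.07
tool_pos: [637.5, -150.9, 102.9]
orientation: [0.0, 0.752, 0.66, 0.0]
contact_force: [0.0, -1.4, -1.3]
finger_gap: 43.4
grasp_force: 46.4
t 8.1 tcp [ 637.5 -150.9  102.9] ang -7.5 tilt [-0.     0.001 -1.   ] F [ 0.  -1.4 -1.3] gap 43.4 grip 46.4
shift [ 0.01 -0.02  0.12] turn -0.01
```

```bash
python3 -m crank '{"plan":[[0,0,0.06,0,40],[0,0,0.05,0,40],[0,0,0,0,40],[0,0,0,0,40]]}'
python3 -c "
from h import *
need(636.8,-150.4,98,-7.4)"
```

```text
clock: 8.57
tool_pos: [637.3, -150.8, 98.4]
orientation: [0.0, 0.752, 0.66, 0.0]
contact_force: [-0.5, -0.3, -1.8]
finger_gap: 43.2
grasp_force: 46.4
t 8.6 tcp [ 637.3 -150.8   98.4] ang -7.5 tilt [ 0.  0. -1.] F [-0.5 -0.3 -1.8] gap 43.2 grip 46.4
shift [ 0.01 -0.01  0.01] turn -0.01
```

```bash
python3 -m crank '{"plan":[[0,0,0.03,0,40],[0,0,0,0,40],[0,0,0,0,40]]}'
python3 -m crank '{"plan":[[0,0,0.03,0,40],[0,0,0,0,40],[0,0,0,0,40]]}'
```

```text
clock: 8.95
tool_pos: [637.5, -150.8, 97.8]
orientation: [0.0, 0.752, 0.66, 0.0]
contact_force: [-1.2, 0.9, 4.1]
finger_gap: 43.4
grasp_force: 46.9
clock: 9.32
tool_pos: [637.5, -150.9, 97.7]
orientation: [-0.0, 0.752, 0.66, 0.0]
contact_force: [-4.6, 2.2, 11.0]
finger_gap: 43.4
grasp_force: 47.7
```

```bash
python3 -m crank '{"plan":[[0,0,0,0,50],[0,0,0,0,60],[0,0,0,0,85],[0,0,0,0,85],[0,0,-0.2,0,85],[0,0,-0.7,0,85],[0,0,-0.8,0,85],[0,0,-0.8,0,85]]}'
python3 -c "
from h import *
need(471.5,12.5,190,3)"
```

```text
clock: 10.32
tool_pos: [637.3, -150.9, 197.3]
orientation: [0.0, 0.752, 0.659, 0.0]
contact_force: [1.1, 0.5, 0.5]
finger_gap: 84.9
grasp_force: 0.0
t 10.3 tcp [ 637.3 -150.9  197.3] ang -7.5 tilt [-0.  0. -1.] F [1.1 0.5 0.5] gap 84.9 grip 0.0
shift [ 3.51 -4.64  0.18] turn -1.31
```

```bash
python3 -m crank '{"plan":[[0.6,-0.79,0,0,85],[0.6,-0.79,0,0,85],[0.6,-0.79,0,0,85],[0.6,-0.79,0,0,85],[0.6,-0.79,0,0,85],[0.51,-0.69,0,0,85],[0,0,0,-0.7,85],[0,0,0,-0.7,85]]}'
python3 -m crank '{"plan":[[0,0,0,0,85],[0,0,0,0,85]]}'
python3 -c "
from h import *
from bench import *
need(471.5,12.5,101,4)
cv2.imwrite('pics/w3.png',camera('wrist'))"
```

```text
clock: 11.32
tool_pos: [471.4, 13.0, 196.5]
orientation: [0.0, 0.682, 0.731, 0.001]
contact_force: [-0.3, -1.0, 0.7]
finger_gap: 85.0
grasp_force: 0.0
clock: 11.58
tool_pos: [471.7, 12.3, 196.2]
orientation: [0.0, 0.684, 0.729, 0.0]
contact_force: [-0.0, -0.0, 0.4]
finger_gap: 85.1
grasp_force: 0.0
t 11.6 tcp [471.7  12.3 196.2] ang 3.6 tilt [ 0.     0.001 -1.   ] F [-0.  -0.   0.4] gap 85.1 grip 0.0
shift [ 0.   -0.01  2.38] turn -0.05
```

View pics/w3.png

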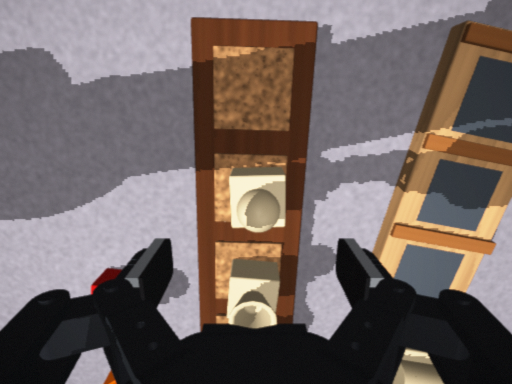

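The wrist view shows the ball's plinth square between the fingers (top face u 231–286). I go down and grip.

```bash
python3 -c "
from h import *
from bench import *
print(cast(camera_model('wrist'),[[231,169],[285,167],[233,228],[286,226]],56).round(1))"
python3 -m crank '{"plan":[[0,0,0.4,0,85],[0,0,0.6,0,85],[0,0,0.6,0,85],[0,0,0.5,0,85],[0,0,0.3,0,85],[0,0,0,0,85]]}'
python3 -m crank '{"plan":[[0,0,0,0,40],[0,0,0,0,40],[0,0,0,0,40],[0,0,0,0,40],[0,0,0,0,40],[0,0,0,0,40]]}' 45
```

```text
[[451.9  38.8  56. ]
 [493.1  43.   56. ]
 [455.6 -10.1  56. ]
 [498.5  -5.6  56. ]]
clock: 12.38
tool_pos: [470.6, 12.3, 98.7]
orientation: [-0.001, 0.684, 0.73, -0.001]
contact_force: [0.0, -1.0, 1.1]
finger_gap: 85.0
grasp_force: 0.0
clock: 13.12
tool_pos: [472.7, 12.6, 100.9]
orientation: [0.001, 0.684, 0.73, 0.001]
contact_force: [0.9, 0.0, 6.0]
finger_gap: 43.3
grasp_force: 47.4
```

```bash
python3 -m crank '{"plan":[[0,0,-0.3,0,40],[0,0,-0.5,0,40],[0,0,-0.5,0,40],[0,0,-0.5,0,40],[0,0,-0.4,0,40],[0,0,0,0,40]]}'
python3 -c "
from h import *
from bench import *
need(647.7,-66,190,-7.4)
im=camera('top')[110:250,195:395]
cv2.imwrite('pics/t2.png',cv2.resize(im,None,fx=4,fy=4,interpolation=cv2.INTER_CUBIC))"
```

```text
clock: 13.88
tool_pos: [472.0, 12.7, 188.9]
orientation: [0.0, 0.684, 0.73, 0.001]
contact_force: [0.6, -0.6, -1.5]
finger_gap: 43.9
grasp_force: 46.6
t 13.9 tcp [472.   12.7 188.9] ang 3.7 tilt [ 0.001  0.002 -1.   ] F [ 0.6 -0.6 -1.5] gap 43.9 grip 46.6
shift [-2.25  4.25 -0.02] turn 1.39
```

View pics/t2.png

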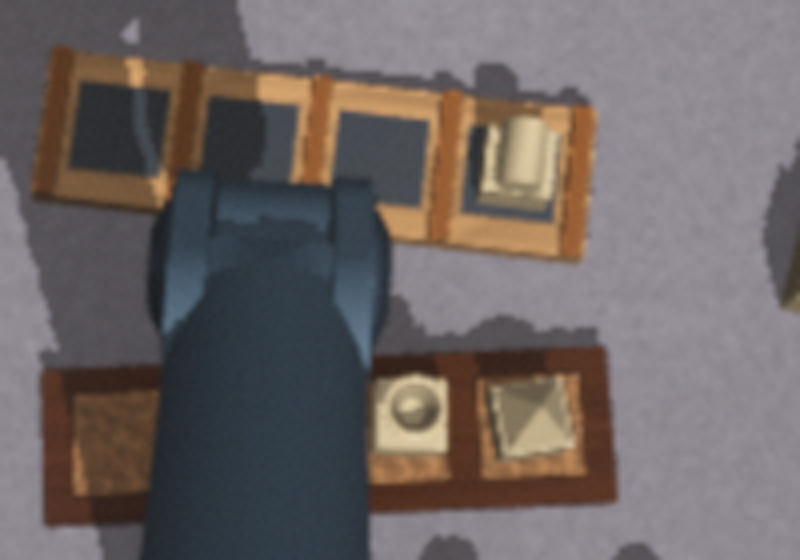

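The top view shows the roll upright on the far right place, its top face at about (519,163) in the crop. I work out its offset from the middle.

```bash
python3 -c "
from h import *
from bench import *
m=camera_model('top')
print(cast(m,[[195+519/4,110+163/4]],52).round(1), cast(m,[[195+411/4,110+413/4]],54).round(1))"
python3 -m crank '{"plan":[[-0.35,0.65,0,0,40],[-0.38,0.72,0,0,40],[-0.38,0.72,0,0,40],[-0.38,0.72,0,0,40],[-0.38,0.72,0,0,40],[-0.38,0.72,0,0,40],[0,0,0,0.7,40],[0,0,0,0.7,40]]}'
python3 -m crank '{"plan":[[0,0,0,0,40],[0,0,0,0,40]]}'
python3 -c "
from h import *
need(647.7,-66,98,-7.4)"
```

```text
[[ 633.4 -152.2   52. ]] [[474.5 -80.1  54. ]]
clock: 14.92
tool_pos: [646.3, -66.4, 185.6]
orientation: [-0.001, 0.753, 0.658, -0.001]
contact_force: [-0.3, 0.5, -2.6]
finger_gap: 43.1
grasp_force: 46.6
clock: 15.18
tool_pos: [646.4, -65.9, 186.8]
orientation: [-0.001, 0.751, 0.66, -0.001]
contact_force: [-0.1, -0.2, -1.9]
finger_gap: 43.1
grasp_force: 46.6
t 15.2 tcp [646.4 -65.9 186.8] ang -7.4 tilt [-0.    -0.002 -1.   ] F [-0.1 -0.2 -1.9] gap 43.1 grip 46.6
shift [0.   0.04 2.22] turn 0.0
```

The roll is within about 4 mm of the middle. I lower the ball.

```bash
python3 -m crank '{"plan":[[0,0.04,0.4,0,40],[0,0,0.6,0,40],[0,0,0.5,0,40],[0,0,0.35,0,40],[0,0,0.2,0,40],[0,0,0.1,0,40],[0,0,0.03,0,40],[0,0,0,0,40]]}'
python3 -m crank '{"plan":[[0,0,0.03,0,40],[0,0,0,0,40],[0,0,0,0,40]]}'
```

```text
clock: 16.18
tool_pos: [649.1, -66.5, 101.3]
orientation: [0.0, 0.752, 0.66, 0.0]
contact_force: [0.5, 0.8, -2.6]
finger_gap: 43.4
grasp_force: 46.7
clock: 16.55
tool_pos: [648.6, -66.3, 99.6]
orientation: [0.0, 0.752, 0.66, 0.0]
contact_force: [-0.7, 0.4, -1.8]
finger_gap: 43.0
grasp_force: 46.7
```

```bash
python3 -m crank '{"plan":[[0,0,0.03,0,40],[0,0,0.02,0,40],[0,0,0,0,40],[0,0,0,0,40]]}'
python3 -m crank '{"plan":[[0,0,0.02,0,40],[0,0,0,0,40],[0,0,0,0,40]]}'
```

```text
clock: 17.05
tool_pos: [648.5, -66.4, 97.4]
orientation: [-0.0, 0.752, 0.66, -0.0]
contact_force: [-0.0, -0.9, -2.3]
finger_gap: 43.4
grasp_force: 46.7
clock: 17.42
tool_pos: [648.7, -66.4, 97.1]
orientation: [0.0, 0.752, 0.66, 0.0]
contact_force: [-1.1, 0.4, 1.7]
finger_gap: 43.5
grasp_force: 46.9
```

Contact: the vertical force has turned upward. I release, rise and head for the cup.

```bash
python3 -m crank '{"plan":[[0,0,0.02,0,40],[0,0,0,0,50],[0,0,0,0,60],[0,0,0,0,85],[0,0,0,0,85],[0,0,-0.4,0,85],[0,0,-0.9,0,85],[0,0,-0.9,0,85]]}'
python3 -c "
from h import *
need(474.5,-78.5,190,1)"
```

```text
clock: 18.42
tool_pos: [648.7, -66.6, 185.7]
orientation: [0.0, 0.752, 0.659, 0.0]
contact_force: [-0.1, 0.2, 1.0]
finger_gap: 84.9
grasp_force: 0.0
t 18.4 tcp [648.7 -66.6 185.7] ang -7.5 tilt [-0.     0.001 -1.   ] F [-0.1  0.2  1. ] gap 84.9 grip 0.0
shift [-0.86 -4.28 -0.11] turn -1.06
```

```bash
python3 -m crank '{"plan":[[-0.14,-0.71,0,0,85],[-0.14,-0.71,0,0,85],[-0.14,-0.71,0,0,85],[-0.14,-0.71,0,0,85],[-0.15,-0.72,0,0,85],[-0.15,-0.72,0,0,85],[0,0,0,-0.6,85],[0,0,0,-0.5,85]]}'
python3 -m crank '{"plan":[[0,0,0,0,85],[0,0,0,0,85]]}'
python3 -c "
from h import *
from bench import *
need(474.5,-78.5,100,1)
m=camera_model('wrist'); im=camera('wrist')
h=cv2.cvtColor(im,cv2.COLOR_BGR2HSV); k=((h[...,1]<100)&(h[...,2]>85)&(h[...,0]>12)&(h[...,0]<40)).astype(np.uint8); k[:, :180]=0;k[:,340:]=0;k[300:]=0
for b in blobs(k,300): print(b[:3],b[3],cast(m,cv2.boxPoints(b[3]),56).round(1).tolist())
cv2.imwrite('pics/w4.png',im)"
```

```text
clock: 19.42
tool_pos: [474.3, -78.6, 185.0]
orientation: [0.0, 0.698, 0.716, 0.001]
contact_force: [0.1, -0.1, 0.8]
finger_gap: 85.1
grasp_force: 0.0
clock: 19.68
tool_pos: [474.7, -78.4, 184.4]
orientation: [0.0, 0.699, 0.715, 0.0]
contact_force: [-0.2, -0.0, 0.1]
finger_gap: 85.2
grasp_force: 0.0
t 19.7 tcp [474.7 -78.4 184.4] ang 1.3 tilt [ 0.     0.001 -1.   ] F [-0.2 -0.   0.1] gap 85.2 grip 0.0
shift [-0.   -0.01  2.11] turn 0.03
(249.90800082695887, 275.66956102267244, 2418.5) ((248.93069458007812, 276.30694580078125), (50.94590759277344, 53.9310188293457), 84.2894058227539) [[447.9, -117.2, 56.0], [490.3, -111.6, 56.0], [496.5, -158.6, 56.0], [451.6, -164.9, 56.0]]
(255.79614532380114, 207.4773610936912, 3986.5) ((255.44268798828125, 209.32156372070312), (59.29772186279297, 75.93170166015625), 3.990912914276123) [[450.9, -109.7, 56.0], [455.2, -48.9, 56.0], [498.2, -51.0, 56.0], [497.5, -112.3, 56.0]]
```

View pics/w4.png

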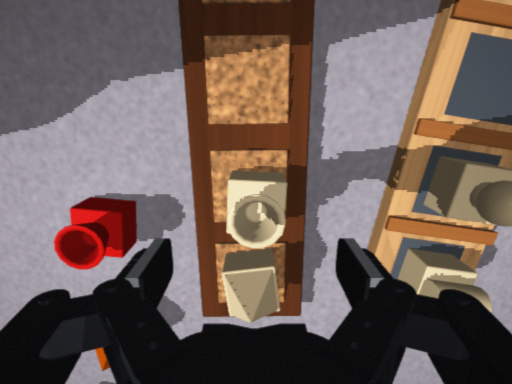

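The wrist view shows the cup's plinth centred at u about 256, and the far strip at v 170–183 is its side face, so y is about -80, matching the top view. The ball and roll stand on the pale rack at right.

```bash
python3 -m crank '{"plan":[[0,0,0.4,0,85],[0.02,0,0.6,0,85],[0,0,0.5,0,85],[0,0,0.4,0,85],[0,0,0.17,0,85],[0,0,0,0,85]]}'
python3 -m crank '{"plan":[[0,0,0,0,40],[0,0,0,0,40],[0,0,0,0,40],[0,0,0,0,40],[0,0,0,0,40],[0,0,0,0,40]]}' 45
python3 -m crank '{"plan":[[0,0,-0.3,0,40],[0,0,-0.5,0,40],[0,0,-0.5,0,40],[0,0,-0.5,0,40],[0,0,-0.4,0,40],[0,0,0,0,40]]}'
python3 -c "
from h import *
need(658.8,18.3,190,-7.4)"
```

```text
clock: 20.48
tool_pos: [474.1, -77.6, 100.6]
orientation: [-0.0, 0.699, 0.715, -0.0]
contact_force: [-0.8, -0.0, -0.4]
finger_gap: 84.9
grasp_force: 0.0
clock: 21.22
tool_pos: [475.3, -77.5, 102.0]
orientation: [0.001, 0.699, 0.715, 0.001]
contact_force: [-0.7, 0.8, 6.6]
finger_gap: 43.5
grasp_force: 46.1
clock: 21.98
tool_pos: [475.0, -77.4, 190.2]
orientation: [0.001, 0.699, 0.715, 0.001]
contact_force: [0.5, -0.3, -2.7]
finger_gap: 43.1
grasp_force: 45.9
t 22.0 tcp [475.  -77.4 190.2] ang 1.3 tilt [ 0.001  0.003 -1.   ] F [ 0.5 -0.3 -2.7] gap 43.1 grip 45.9
shift [2.28 4.65 0.02] turn 1.09
```

```bash
python3 -m crank '{"plan":[[0.34,0.66,0,0,40],[0.4,0.8,0,0,40],[0.4,0.8,0,0,40],[0.4,0.8,0,0,40],[0.4,0.8,0,0,40],[0.38,0.79,0,0,40],[0,0,0,0.6,40],[0,0,0,0.49,40]]}'
python3 -m crank '{"plan":[[0,0,0,0,40],[0,0,0,0,40]]}'
python3 -c "
from h import *
need(658.8,20,98,-7.4)"
```

```text
clock: 22.98
tool_pos: [657.6, 20.4, 187.0]
orientation: [-0.001, 0.752, 0.66, -0.001]
contact_force: [-0.4, -0.9, -1.7]
finger_gap: 43.5
grasp_force: 46.0
clock: 23.22
tool_pos: [657.6, 19.7, 188.1]
orientation: [-0.0, 0.751, 0.66, -0.001]
contact_force: [0.2, 0.3, -1.9]
finger_gap: 43.5
grasp_force: 46.0
t 23.2 tcp [657.6  19.7 188.1] ang -7.3 tilt [-0.    -0.002 -1.   ] F [ 0.2  0.3 -1.9] gap 43.5 grip 46.0
shift [0.01 0.03 2.25] turn 0.01
```

```bash
python3 -m crank '{"plan":[[0,0.02,0.4,0,40],[0,0,0.6,0,40],[0,0,0.5,0,40],[0,0,0.35,0,40],[0,0,0.2,0,40],[0,0,0.1,0,40],[0,0,0.05,0,40],[0,0,0,0,40]]}'
python3 -m crank '{"plan":[[0,0,0.03,0,40],[0,0,0,0,40],[0,0,0,0,40]]}'
python3 -m crank '{"plan":[[0,0,0.02,0,40],[0,0,0,0,40],[0,0,0,0,40]]}'
```

```text
clock: 24.22
tool_pos: [659.3, 19.6, 101.6]
orientation: [0.0, 0.751, 0.66, 0.0]
contact_force: [0.5, 0.1, -2.2]
finger_gap: 43.1
grasp_force: 46.1
clock: 24.6
tool_pos: [659.0, 19.6, 100.0]
orientation: [0.0, 0.751, 0.66, 0.0]
contact_force: [-0.4, 0.7, -1.2]
finger_gap: 43.0
grasp_force: 46.1
clock: 24.98
tool_pos: [658.9, 19.5, 99.0]
orientation: [-0.0, 0.751, 0.66, -0.0]
contact_force: [0.1, 1.0, -1.8]
finger_gap: 43.4
grasp_force: 46.1
```

```bash
python3 -m crank '{"plan":[[0,0,0.02,0,40],[0,0,0,0,40],[0,0,0,0,40]]}'
python3 -m crank '{"plan":[[0,0,0.03,0,40],[0,0,0,0,40],[0,0,0,0,40]]}'
```

```text
clock: 25.35
tool_pos: [658.9, 19.6, 98.2]
orientation: [-0.0, 0.751, 0.66, -0.0]
contact_force: [-0.2, -0.7, -2.6]
finger_gap: 43.6
grasp_force: 46.0
clock: 25.72
tool_pos: [659.0, 19.5, 98.2]
orientation: [-0.0, 0.751, 0.66, 0.0]
contact_force: [-3.3, 0.7, 5.9]
finger_gap: 43.4
grasp_force: 46.6
```

```bash
python3 -m crank '{"plan":[[0,0,0,0,50],[0,0,0,0,60],[0,0,0,0,85],[0,0,0,0,85],[0,0,-0.4,0,85],[0,0,-0.9,0,85],[0,0,-0.95,0,85],[0,0,0,0,85]]}'
python3 -c "
from h import *
need(471.5,-153.5,190,7)"
```

```text
clock: 26.72
tool_pos: [662.0, 18.8, 192.5]
orientation: [0.003, 0.751, 0.66, 0.004]
contact_force: [1.1, 0.5, 0.1]
finger_gap: 85.0
grasp_force: 0.0
t 26.7 tcp [662.   18.8 192.5] ang -7.4 tilt [ 0.002  0.009 -1.   ] F [1.1 0.5 0.1] gap 85.0 grip 0.0
shift [-4.89 -4.17  0.01] turn -1.8
```

```bash
python3 -m crank '{"plan":[[-0.7,-0.6,0,0,85],[-0.7,-0.6,0,0,85],[-0.7,-0.6,0,0,85],[-0.7,-0.6,0,0,85],[-0.7,-0.6,0,0,85],[-0.7,-0.6,0,0,85],[-0.69,-0.57,0,0,85],[0,0,0,-0.9,85]]}'
python3 -m crank '{"plan":[[0,0,0,-0.9,85],[0,0,0,0,85],[0,0,0,0,85]]}'
python3 -c "
from h import *
from bench import *
need(471.5,-153.5,100.5,7)
cv2.imwrite('pics/w5.png',camera('wrist'))"
```

```text
clock: 27.72
tool_pos: [464.9, -155.5, 186.6]
orientation: [-0.001, 0.709, 0.705, -0.001]
contact_force: [0.3, -0.3, 0.0]
finger_gap: 84.9
grasp_force: 0.0
clock: 28.1
tool_pos: [468.2, -152.9, 187.0]
orientation: [-0.0, 0.663, 0.748, -0.0]
contact_force: [1.0, -0.7, 0.4]
finger_gap: 84.7
grasp_force: 0.0
t 28.1 tcp [ 468.2 -152.9  187. ] ang 6.9 tilt [ 0. -0. -1.] F [ 1.  -0.7  0.4] gap 84.7 grip 0.0
shift [-0.03  0.08  2.16] turn -0.01
```

View pics/w5.png

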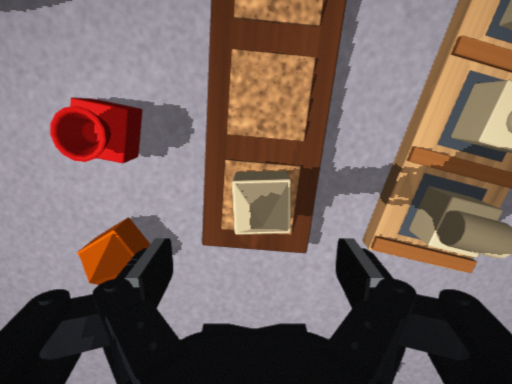

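The pyramid is aligned and centred at about (262,207). The orange look-alike is well clear.

```bash
python3 -m crank '{"plan":[[-0.03,0.08,0.4,0,85],[0,0,0.6,0,85],[0,0,0.5,0,85],[0,0,0.4,0,85],[0,0,0.22,0,85],[0,0,0,0,85]]}'
python3 -m crank '{"plan":[[0,0,0,0,40],[0,0,0,0,40],[0,0,0,0,40],[0,0,0,0,40],[0,0,0,0,40],[0,0,0,0,40]]}' 45
python3 -m crank '{"plan":[[0,0,-0.3,0,40],[0,0,-0.5,0,40],[0,0,-0.5,0,40],[0,0,-0.5,0,40],[0,0,-0.4,0,40],[0,0,0,0,40]]}'
python3 -c "
from h import *
need(669.7,102.7,190,-7.4)"
```

```text
clock: 28.9
tool_pos: [471.4, -153.8, 101.8]
orientation: [-0.0, 0.663, 0.749, -0.0]
contact_force: [-0.3, 0.6, -1.1]
finger_gap: 84.9
grasp_force: 0.0
clock: 29.65
tool_pos: [472.8, -154.0, 104.0]
orientation: [0.001, 0.663, 0.749, 0.001]
contact_force: [-1.0, 0.7, 7.4]
finger_gap: 51.6
grasp_force: 45.3
clock: 30.4
tool_pos: [472.5, -154.0, 191.6]
orientation: [0.001, 0.662, 0.749, 0.001]
contact_force: [0.7, 1.2, -2.2]
finger_gap: 51.7
grasp_force: 47.3
t 30.4 tcp [ 472.5 -154.   191.6] ang 7.0 tilt [-0.     0.003 -1.   ] F [ 0.7  1.2 -2.2] gap 51.7 grip 47.3
shift [5.77 5.68 0.05] turn 1.8
```

The gap reads 51.6 mm instead of about 43.5, so the pyramid may be held askew. I look before moving on.

```bash
python3 -c "
from h import *
from bench import *
a=camera('wrist'); b=camera('scene')[110:310,100:330]
b=cv2.resize(b,None,fx=2,fy=2)
cv2.imwrite('pics/w6.png',cv2.hconcat([a[:,100:400],cv2.resize(b,(442,384))]))"
```

```text
(no output)
```

View pics/w6.png

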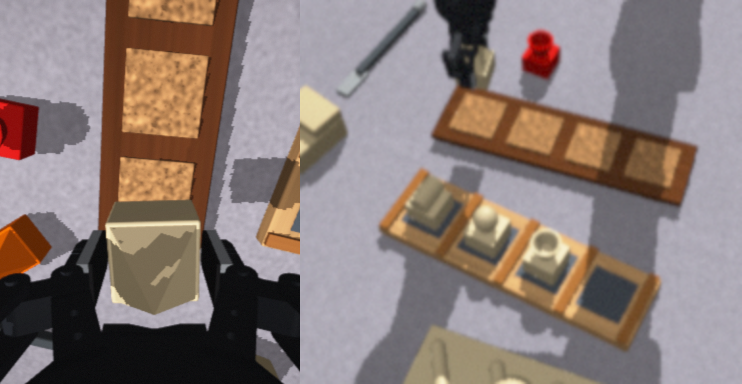

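The pyramid looks upright and square in the grip, with the same apparent width as the roll had. The other three stand properly on the pale rack. I carry on, watching force and gap.

```bash
python3 -m crank '{"plan":[[0.5,0.5,0,0,40],[0.7,0.7,0,0,40],[0.8,0.78,0,0,40],[0.8,0.78,0,0,40],[0.8,0.78,0,0,40],[0.8,0.78,0,0,40],[0.8,0.78,0,0,40],[0.57,0.58,0,0,40]]}'
python3 -m crank '{"plan":[[0,0,0,0.9,40],[0,0,0,0.9,40],[0,0,0,0,40],[0,0,0,0,40]]}'
python3 -c "
from h import *
from bench import *
need(669.7,102.7,100,-7.4)
cv2.imwrite('pics/w7.png',camera('wrist'))"
```

```text
clock: 31.5
tool_pos: [669.0, 106.0, 188.0]
orientation: [-0.001, 0.662, 0.75, -0.001]
contact_force: [-0.1, 0.2, -2.4]
finger_gap: 52.0
grasp_force: 47.3
clock: 32.0
tool_pos: [668.4, 102.9, 189.2]
orientation: [-0.0, 0.751, 0.661, -0.001]
contact_force: [-0.4, -0.1, -2.8]
finger_gap: 51.6
grasp_force: 47.4
t 32.0 tcp [668.4 102.9 189.2] ang -7.3 tilt [-0.001 -0.002 -1.   ] F [-0.4 -0.1 -2.8] gap 51.6 grip 47.4
shift [0.   0.04 2.23] turn 0.01
```

View pics/w7.png

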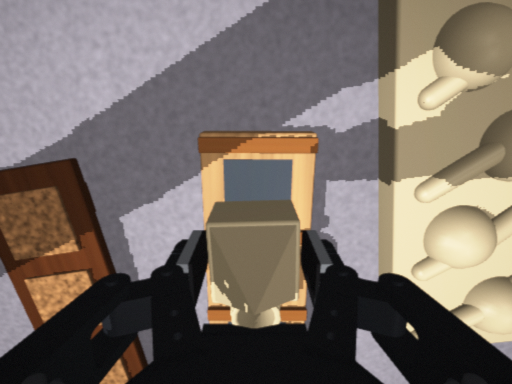

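The pyramid is over its square (visible at (258,180)), slightly yawed and upright. I lower it.

```bash
python3 -m crank '{"plan":[[0,0.02,0.4,0,40],[0,0,0.6,0,40],[0,0,0.5,0,40],[0,0,0.33,0,40],[0,0,0.2,0,40],[0,0,0.1,0,40],[0,0,0,0,40],[0,0,0,0,40]]}'
python3 -m crank '{"plan":[[0,0,0.04,0,40],[0,0,0,0,40],[0,0,0,0,40]]}'
python3 -m crank '{"plan":[[0,0,0.02,0,40],[0,0,0,0,40],[0,0,0,0,40]]}'
```

```text
clock: 33.05
tool_pos: [670.4, 103.0, 105.9]
orientation: [0.0, 0.751, 0.66, 0.001]
contact_force: [0.2, -0.6, -2.0]
finger_gap: 51.8
grasp_force: 47.4
clock: 33.42
tool_pos: [669.8, 103.0, 103.5]
orientation: [-0.0, 0.751, 0.66, 0.0]
contact_force: [-0.2, -0.2, -2.7]
finger_gap: 51.7
grasp_force: 47.4
clock: 33.8
tool_pos: [669.8, 102.9, 102.6]
orientation: [-0.0, 0.751, 0.66, -0.0]
contact_force: [0.2, 0.1, -1.9]
finger_gap: 51.6
grasp_force: 47.4
```

```bash
python3 -m crank '{"plan":[[0,0,0.03,0,40],[0,0,0,0,40],[0,0,0,0,40]]}'
python3 -m crank '{"plan":[[0,0,0.02,0,40],[0,0,0,0,40],[0,0,0,0,40]]}'
python3 -m crank '{"plan":[[0,0,0.02,0,40],[0,0,0,0,40],[0,0,0,0,40]]}'
```

```text
clock: 34.17
tool_pos: [669.7, 102.9, 101.4]
orientation: [-0.0, 0.751, 0.66, -0.0]
contact_force: [-0.2, -0.8, -2.7]
finger_gap: 51.5
grasp_force: 47.4
clock: 34.55
tool_pos: [669.8, 102.9, 100.7]
orientation: [-0.0, 0.751, 0.66, -0.0]
contact_force: [0.3, -0.2, -2.1]
finger_gap: 51.4
grasp_force: 47.4
clock: 34.92
tool_pos: [669.9, 102.9, 100.2]
orientation: [-0.0, 0.751, 0.66, 0.0]
contact_force: [-1.9, 0.0, 1.3]
finger_gap: 51.6
grasp_force: 47.5
```

Contact at 100.2, as expected from the pick height. I settle, release and rise to a clear height.

```bash
python3 -m crank '{"plan":[[0,0,0.02,0,40],[0,0,0,0,54],[0,0,0,0,64],[0,0,0,0,85],[0,0,0,0,85],[0,0,-0.3,0,85],[0,0,-0.9,0,85],[0,0,-0.95,0,85]]}'
python3 -m crank '{"plan":[[1,0,-0.6,0,85],[1,0,-0.6,0,85],[1,0,0,0,85],[1,0,0,0,85],[1,0,0,0,85],[1,0,0,0,85],[0,0,0,0,85],[0,0,0,0,85]]}'
python3 -c "
from h import *
from bench import *
need(0,0,0,0)
a=camera('top')[105:195,190:350]; b=camera('scene')[190:310,120:310]
cv2.imwrite('pics/f.png',cv2.vconcat([cv2.resize(a,(520,292),interpolation=cv2.INTER_CUBIC),cv2.resize(b,(520,304),interpolation=cv2.INTER_CUBIC)]))"
```

```text
clock: 35.92
tool_pos: [669.7, 102.8, 186.2]
orientation: [0.0, 0.751, 0.66, -0.0]
contact_force: [0.4, -0.0, 0.6]
finger_gap: 85.4
grasp_force: 0.0
clock: 36.92
tool_pos: [700.8, 340.3, 233.5]
orientation: [0.001, 0.751, 0.66, -0.0]
contact_force: [-0.6, -0.9, 1.0]
finger_gap: 85.4
grasp_force: 0.0
t 36.9 tcp [700.8 340.3 233.5] ang -7.4 tilt [-0.001  0.001 -1.   ] F [-0.6 -0.9  1. ] gap 85.4 grip 0.0
shift [-10.68 -16.28   5.84] turn -0.92
```

View pics/f.png

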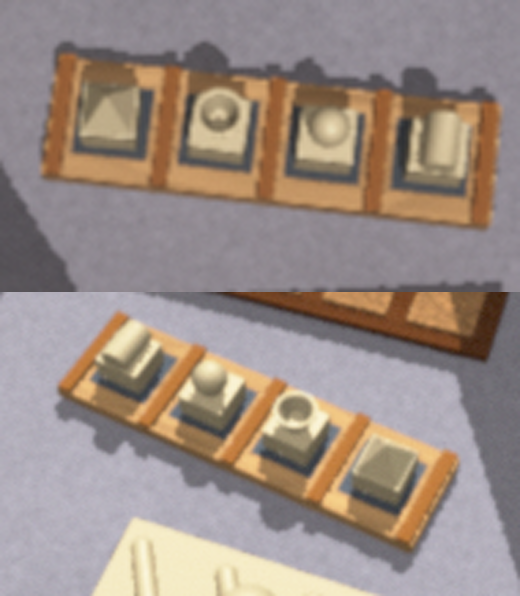

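All four stand upright, pyramid, cup, ball, roll from the robot's left, which is the reverse of the start. One numeric check of the centring follows.

```bash
python3 - <<'E'
from bench import *; from h import *
im=camera("top"); m=camera_model("top"); k=4
h=cv2.cvtColor(cv2.resize(im,None,fx=k,fy=k,interpolation=cv2.INTER_CUBIC),cv2.COLOR_BGR2HSV)
mask=((h[...,1]<100)&(h[...,2]>85)&(h[...,0]>10)&(h[...,0]<40)).astype(np.uint8)
z=np.zeros_like(mask); z[118*k:178*k,203*k:345*k]=1
mask=cv2.morphologyEx(mask*z,cv2.MORPH_OPEN,np.ones((9,9)))
T=np.array([[669.7,102.7],[658.8,18.3],[647.7,-66],[636.8,-150.4]])
for b in blobs(mask,1500):
    w=cast(m,[np.array(b[3][0])/k],50)[0][:2]; d=T-w; i=np.argmin(np.hypot(*d.T)); print(i,w.round(1),(-d[i]).round(1),np.round(b[3][1],0))
E
```

```text
3 [ 634.4 -153. ] [-2.4 -2.6] [79. 96.]
2 [642.2 -66.5] [-5.5 -0.5] [77. 85.]
1 [654.8  16.8] [-4.  -1.5] [77. 94.]
0 [662.8 103.6] [-6.9  0.9] [80. 84.]
```

```bash
python3 -c "
from bench import *
print(sign_off())"
```

```text
the job is handed in; nothing more can be done
None
```

I handed the job in at about 37 s: all four pieces stand upright on the pale rack in reverse order (pyramid, cup, ball, roll from the robot's left), each measured within about 7 mm of its square's middle in the last top view; the arm never worked near the mallet, chisel or offcut, though I did not re-measure them, and sign_off() returned no verdict.

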